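Gauge a yoke pin in the taper slot and keep the reading

TASK

Gauge the red-capped pin: take it out of the grey nest, stand it upright on the aluminium plate in the wide end of the steel taper slot, and slide it towards the narrow end until it wedges between both jaws under a gentle push of about 10 N (more than 20 N on either jaw would score it). Let go, so that the pin stays there wedged and upright, and only then slide the yellow marker along its rail until its blade just touches the pin (with less than 12 N), so that the reading is kept, and let go of the marker. Leave the other pins and everything else on the bench where they are.

Things in the scene. Friction and masses are not known exactly. Their poses are not given: they have to be found in the camera images.
- pin: The pin to gauge: upright steel shank 20 mm in diameter and 54 mm long, with a red cap 24 mm in diameter and 36 mm long on top (90 mm in all; about 0.2 kg). Origin: centre of its foot; z runs up its axis. It starts in one of the nest's three holes, which varies. Hold it by the cap, so that the fingers clear the jaws.
- spare_blue: A like pin with a blue cap, in another hole of the nest; leave it there. Origin: centre of its foot.
- spare_black: A like pin with a black cap, in another hole of the nest; leave it there. Origin: centre of its foot.
- nest: Fixed grey block 150 x 62 x 30 mm (x, y, z) with three round holes in a row along its x axis, 46 mm apart, the middle one at its centre; holes 23 mm wide and 18 mm deep, so a pin stands with its foot 12 mm and its top 102 mm above the bench. Origin: centre of its underside.
- gauge: Fixed taper gauge: aluminium plate 12 mm thick, 270 mm long (its x), 165 mm wide (y from -110 to +55 mm); two hard steel jaws stand on it. Origin: underside of the plate, below the middle of the slot; z up. The slot runs along x at about y = 0, 200 mm long, narrowing about 1 mm in 10: wide end x = -100 mm (about 34 mm wide), narrow end x = +100 mm (about 14 mm).
- entry (a point): Where the pin goes in: on the plate's top face (12 mm above the bench), in the middle of the slot, at x = -65 mm in the gauge's frame. Axes as the gauge's. The jaws are set a little differently each time (each by up to 2 mm across and a fraction of a degree), so the 20 mm pin wedges anywhere from 60 to 155 mm further along x, up to 2.5 mm to either side of the line y = 0.
- jaw_left: The jaw on the gauge's +y side, fixed: bar 200 x 26 x 28 mm (x, y, z) standing on the plate (top 40 mm above the bench), a grey back with a locked steel face strip. Origin: centre of its underside; x along the bar. Its working face is at about y = -13 mm in its own frame, but the strip is set up to 1.8 mm further in or out each time, which only the pin can tell.
- jaw_right: The jaw on the gauge's -y side: the same; its working face is at about y = +13 mm in its own frame, give or take 1.8 mm, independently of the other.
- marker: Yellow marker on a rail beside the slot; it slides only along the gauge's x (225 mm travel, friction about 1.5 N, stays where left) and starts near the wide end, behind the entry. Axes as the gauge's. Origin: on the rail, 12 mm above the bench, 82 mm from the slot's middle line. Above it stands a square handle 14 x 14 mm, to be gripped between 25 and 65 (its top) mm above the origin.
- blade (a point): Middle of the front face of the marker's blade, above the slot's middle line. The blade is 10 mm tall (32 to 42 mm above the marker's origin, just clear of the jaws) and reaches from the handle across the slot; its front face is 12 mm ahead of the handle's axis in x. When it touches the pin, the pin's axis is 10 mm ahead of this point in x.
- led_ring: Bystander: black ring with six lenses, 140 mm across, 12 mm tall.
- screwdriver: Bystander: screwdriver lying on the bench.
- gear: Bystander: black gear wheel with brass hub, 64 mm across, 22 mm tall.
- plug: Bystander: blue and white plug, 28 mm across, 57 mm tall.
- lens: Bystander: glass lens, 60 mm across, 15 mm tall.
Not all that is in view belongs to the job. What is shaped like the pin but orange or purple is not meant.

How it is judged (in metres and radians):
On the way, in this order (a step that is already met when the one before it is completed fails the run):
1. the pin is stood upright in the wide part of the slot (x of pin in the frame of gauge between -0.1 and -0.02 m and y of pin in the frame of gauge between -0.012 and 0.012 m and z of pin in the frame of gauge below 0.016 m and angle between pin's own z axis and vertical below 0.09 rad), for 0.1 s.
2. the pin, upright in the slot, is pushed until it presses on both jaws (over 3 N each) (x of pin in the frame of gauge between -0.018 and 0.098 m and y of pin in the frame of gauge between -0.012 and 0.012 m and z of pin in the frame of gauge below 0.016 m and angle between pin's own z axis and vertical below 0.09 rad and contact force between pin and jaw_left above 3 N and contact force between pin and jaw_right above 3 N), for 0.2 s.
3. the pin is let go and still stands wedged (x of pin in the frame of gauge between -0.018 and 0.098 m and y of pin in the frame of gauge between -0.012 and 0.012 m and z of pin in the frame of gauge below 0.016 m and angle between pin's own z axis and vertical below 0.09 rad and contact force between pin and the fingers below 0.05 N and contact force between pin and jaw_left above 0.5 N and contact force between pin and jaw_right above 0.5 N), for 0.3 s.
4. the marker's blade is brought up to the pin (x of pin in the frame of blade below 0.0125 m), for 0.1 s.
At the end, for the whole second after the job is handed in: The pin stands upright (within 5 degrees) in the slot, its foot within 4 mm of the plate, wedged: it still presses on both jaws (over 0.5 N each); the marker's blade is within 2.5 mm of the pin; both are let go and at rest (x of pin in the frame of gauge between -0.018 and 0.098 m and y of pin in the frame of gauge between -0.012 and 0.012 m and z of pin in the frame of gauge below 0.016 m and angle between pin's own z axis and vertical below 0.09 rad and contact force between pin and jaw_left above 0.5 N and contact force between pin and jaw_right above 0.5 N and x of pin in the frame of blade between 0.007 and 0.0125 m and linear speed of pin below 0.01 m/s); the robot touches nothing.
It fails at once if the pin pressed on a jaw with more than 20 N (contact force between pin and jaw_left above 20 N or contact force between pin and jaw_right above 20 N).
It fails at once if the marker pressed on the pin with more than 12 N (contact force between pin and marker above 12 N).
It fails at once if another thing on the bench was moved more than 20 mm (distance of any of spare_blue, spare_black, led_ring, screwdriver, gear, plug, lens from where it was at the start of the episode above 0.02 m).
It also fails if it takes over 64 s, if anything falls off the work surface, if the arm or the gripper's body presses on something with over 40 N, if the wrist force passes 120 N, or if a joint passes its speed limit or range.

ROBOT

A 6-joint arm with a two-finger parallel gripper is mounted at the origin on the work surface. World frame = base frame: x ahead of the robot, y to its left, z up, the work surface at z = 0. Lengths are in m, angles in degrees, forces in N, time in s.
With the tool pointing down it reaches from about 0.35 to 0.85 m from the base axis. Payload 8.1 kg.
Tool frame: the origin (TCP) lies midway between the tips of the shut fingers; the grasp point (between the pads) lies 19 mm behind it (bot.grip_point_offset is the distance from the TCP to the grasp point, in m); z points along the fingers, y is the direction in which the jaws open and shut (so a half turn about z gives the same grasp; the last joint's range is limited). The gripper opens to 93 mm and grips with 3 to 60 N. Pads are 15 mm wide; open, the fingers measure 128 mm over their backs; the gripper's body (75 mm by 188 mm) begins 65 mm behind the grasp point.
Start: joints at [62.258, 7.471, 85.268, -0, 87.261, -4.893], TCP at [0.233, 0.553, 0.219] pointing down, gripper open.
Joint ranges: [-169.43, 169.43], [-51.17, 129.36], [1.28, 143.12], [-76.62, 256.62], [0, 156.53], [-152.29, 152.29]. Speed limits (degrees/s): [136.94, 136.94, 159.86, 180, 180, 180].

INTERFACE

Orientations are given as [roll, pitch, yaw] about the fixed x, y, z axes, in that order (R = Rz(yaw) Ry(pitch) Rx(roll)).
In Python, from bench import bot gives the robot as it stands.
- The arm moves only by the tool apply_moves, never from a script. Its arguments are lists of equal length, an entry for each row: "gripper": the opening, from 0 (shut) to 1 (fully open); "xyz": the shift along the tool's x, y, z in cm, a list of three; "yaw": the turn about the tool's z in degrees. In form: {"gripper": [gripper, ...], "xyz": [[tx, ty, tz], ...], "yaw": [yaw, ...]}. A call has 1 to 20 rows; each row is the pose to reach, as a shift and turn from the pose commanded when the call began, along the tool's axes at that moment; what a row does not reach only later rows make up. A row lasts 1/12 s, in which the tool goes at most 41.7 mm and 7.16 degrees, less where a joint would pass 70% of its speed; a pose out of reach is approached as far as the arm can. A call with a gripper value outside its range is refused whole. The fingers move at their own pace and stop on an object; "force" is the grip in N (left out, the last holds). Time passes only in rows, so rows that repeat a pose let the fingers close. It gives the time, the measured TCP pose, the force and the opening at its end, in the units of the state.
- bot.sense(): the state, without advancing time (a new reading comes with each control period).
- bot.get_image(name): name is "scene" or "side" or "wrist"; returns a dict with "frame" (384x512x3 uint8, red, green, blue), "fx", "fy", "cx", "cy" (pixels), "eye" and "orientation" of the camera in the world. Camera axes: x right, y down, z forward; pixel columns grow to the right and rows downward; lengths in m; the calibration is good to about 2 mm. A picture is of the moment at which its call begins. There is no depth.
- bot.hand_in(): hands the job in, once; it reports no verdict.
The state is a dict: "clock": time; "qpos": joint angles; "joint_vel": joint speeds; "joint_efforts": joint torques, N m; "tool_pos": TCP position; "tcp_rot": TCP orientation; "force": force on the tool from outside, world axes, zero at the start; "moment": the same for the moment, N m; "finger_gap": finger opening in m.
Only numpy, scipy, OpenCV 4.12 (cv2) and the standard library are available. Lean on these libraries where they do the work, as an engineer would, in place of code of your own. Each camera call takes 0.05 s, during which the arm holds its last target. There are 200 camera calls.

## Working session

There is one attempt and no reset: what is moved stays moved. The work goes in short steps, Python scripts to look and compute and a tool call to move; the robot and the scene stay as the last step left them, time stands still between calls to the robot, and variables do not carry over. Pictures are saved under pics/ and viewed, about 8 in all and at most 12, crops included, and the job is handed in when it is done.

Besides the shell and the picture viewer there is one more tool, called after ">>>" by a JSON object that holds its "op" and its "data", one argument or row to a line. apply_moves: Moves the arm, as the interface text tells. Its arguments: {"type":"object","properties":{"gripper":{"type":"array"},"xyz":{"type":"array"},"yaw":{"type":"array"},"force":{"type":"number"}},"required":["gripper","xyz","yaw"]}

```bash
ls; mkdir -p pics; cat > h.py <<'E'
import numpy as np, cv2
from scipy.spatial.transform import Rotation as R
from bench import bot
def grab(n,f=None):
    d=bot.get_image(n)
    if f: cv2.imwrite('pics/'+f,cv2.cvtColor(d['frame'],cv2.COLOR_RGB2BGR))
    return d
def rot(d):
    o=np.array(d['orientation'],float)
    return o if o.shape==(3,3) else R.from_euler('xyz',o,degrees=True).as_matrix()
def ray(d,u,v):
    r=rot(d)@np.array([(u-d['cx'])/d['fx'],(v-d['cy'])/d['fy'],1]); return np.array(d['eye']),r
def onz(d,u,v,z):
    e,r=ray(d,u,v); return e+r*(z-e[2])/r[2]
def proj(d,p):
    c=rot(d).T@(np.array(p)-d['eye']); return d['fx']*c[0]/c[2]+d['cx'],d['fy']*c[1]/c[2]+d['cy']
E
python3 - <<'E'
from h import *
a=grab('scene','a.png');b=grab('side','b.png')
for d in(a,b): print(d['eye'],d['orientation'],d['fx'],d['cx'],d['cy'])
w=grab('wrist','w.png');print(w['eye'],w['orientation'],w['fx'])
cv2.imwrite('pics/ab.png',np.hstack([cv2.imread('pics/a.png'),cv2.imread('pics/b.png')])[:, :])
print(bot.sense())
E
```

```text
pics
[ 1.45066544 -0.131813    0.77083325] [-129.43951364    0.35955845   82.36414632] 400.9415743242476 260.2613641115617 190.49307760189157
[0.36716168 0.66514031 0.56271891] [-124.93292188    0.60093369 -162.62019021] 362.9375235175476 260.5060007505577 189.49627996071283
[0.16637791 0.57940472 0.38263936] [1.65126870e+02 1.47588732e-01 6.71888893e+01] 271.5059720047082
{'clock': 0.15, 'qpos': array([ 6.22581267e+01,  7.50531724e+00,  8.53134597e+01,  2.30476047e-03,
        8.72605468e+01, -4.89298311e+00]), 'joint_vel': array([-0.08286888, -0.10759813, -0.14129032, -0.02028615, -0.01034218,
       -0.02853331]), 'joint_efforts': array([ 8.33024260e-04, -5.60475683e+01, -4.92335415e+01,  7.69413169e-02,
        3.04638455e-02, -1.39469889e-04]), 'tool_pos': array([0.23275017, 0.55256206, 0.21784111]), 'tcp_rot': array([-1.79921162e+02, -9.05948932e-03,  1.57150992e+02]), 'force': array([ 0.22631875, -0.02075046, -0.61902688]), 'moment': array([-0.03709616,  0.00737705, -0.00678097]), 'finger_gap': 0.09289537882989574}
```

View pics/a.png

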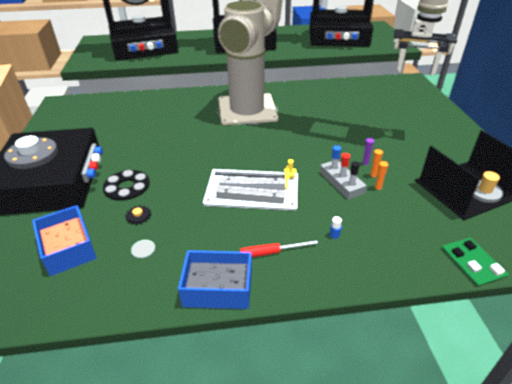

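View pics/b.png

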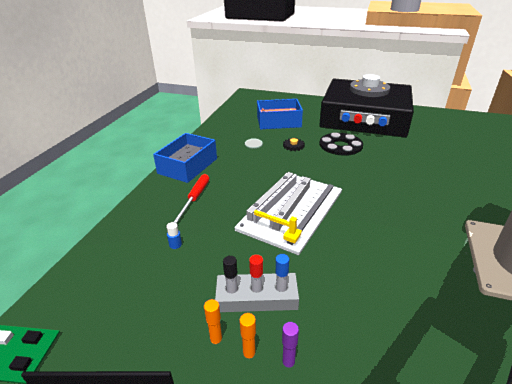

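Scene: red cap in the middle hole, near (346,160); plate near (252,189), with the marker at (290,172). Side: black/red/blue caps at (231,267), (257,266), (282,265), and the plate centre near (290,210). Next I measure.

```bash
cat >> h.py <<'E'
def hsv(d): return cv2.cvtColor(d['frame'],cv2.COLOR_RGB2HSV)
def blob(d,lo,hi,box,lo2=None,hi2=None):
    m=cv2.inRange(hsv(d),lo,hi)
    if lo2: m|=cv2.inRange(hsv(d),lo2,hi2)
    k=np.zeros_like(m);x0,y0,x1,y1=box;k[y0:y1,x0:x1]=m[y0:y1,x0:x1]
    n,l,s,c=cv2.connectedComponentsWithStats(k)
    i=1+np.argmax(s[1:,4]); return c[i],s[i],(l==i).astype(np.uint8)
def tri(obs):
    A=np.zeros((3,3));b=np.zeros(3)
    for d,u,v in obs:
        e,r=ray(d,u,v);r/=np.linalg.norm(r);P=np.eye(3)-np.outer(r,r);A+=P;b+=P@e
    p=np.linalg.solve(A,b);return p
E
python3 - <<'E'
from h import *
a=grab('scene');b=grab('side')
red=((0,120,70),(8,255,255));r2=((172,120,70),(180,255,255))
ra=blob(a,*red,(325,140,365,185),*r2);rb=blob(b,*red,(245,250,268,285),*r2)
ba=blob(a,(105,120,60),(125,255,255),(325,140,365,185));bb=blob(b,(105,120,60),(125,255,255),(270,245,295,285))
for n,p,q in(('red',ra,rb),('blue',ba,bb)):
    t=tri([(a,*p[0]),(b,*q[0])]);print(n,p[0],q[0],p[1],q[1],t,proj(a,t),proj(b,t))
ya=blob(a,(22,150,120),(33,255,255),(270,150,310,200));yb=blob(b,(22,150,120),(33,255,255),(240,200,310,250))
print('yel',ya[:2],yb[:2])
for n,d,box in(('a',a,(195,160,310,215)),('b',b,(230,165,350,255))):
    m=blob(d,(0,0,90),(180,70,255),box)[2]
    c=max(cv2.findContours(m,0,2)[0],key=cv2.contourArea);h=cv2.convexHull(c)
    for eps in np.arange(1,15,.5):
        q=cv2.approxPolyDP(h,eps,True)[:,0]
        if len(q)<=4:break
    print(n,eps,[(tuple(p),onz(d,*p,.012).round(4)[:2]) for p in q])
v=np.hstack([cv2.resize(a['frame'][140:220,195:395],None,fx=4,fy=4,interpolation=2),]);cv2.imwrite('pics/c1.png',v[:,:,::-1])
v=cv2.resize(b['frame'][165:320,205:355],None,fx=3.8,fy=3.8,interpolation=2);cv2.imwrite('pics/c2.png',v[:,:,::-1])
E
```

```text
red [345.09 159.13] [255.8781362 265.6953405] [341 153   9  14 100] [249 255  14  23 279] [0.51397607 0.24258685 0.08596251] (np.float64(344.8353016515515), np.float64(158.92491046236123)) (np.float64(255.46045378121826), np.float64(266.0573391490459))
blue [335.90425532 151.76595745] [281.85714286 264.88278388] [332 145   9  14  94] [276 254  13  23 273] [0.4708814  0.22688759 0.08513188] (np.float64(335.63522666119366), np.float64(151.52457852491094)) (np.float64(281.3983811445085), np.float64(265.30585044484894))
yel (array([289.59756098, 166.5       ]), array([284, 159,  13,  14,  82], dtype=int32)) (array([283.60089686, 225.65022422]), array([254, 210,  48,  33, 446], dtype=int32))
a 5.0 [((np.int32(212), np.int32(168)), array([ 0.4016, -0.1519])), ((np.int32(298), np.int32(173)), array([0.4665, 0.115 ])), ((np.int32(296), np.int32(210)), array([0.6353, 0.074 ])), ((np.int32(204), np.int32(206)), array([ 0.5821, -0.1819]))]
b 5.0 [((np.int32(342), np.int32(189)), array([ 0.4023, -0.1491])), ((np.int32(299), np.int32(254)), array([0.4594, 0.118 ])), ((np.int32(234), np.int32(230)), array([0.618, 0.086])), ((np.int32(288), np.int32(171)), array([ 0.5605, -0.196 ]))]
```

View pics/c2.png

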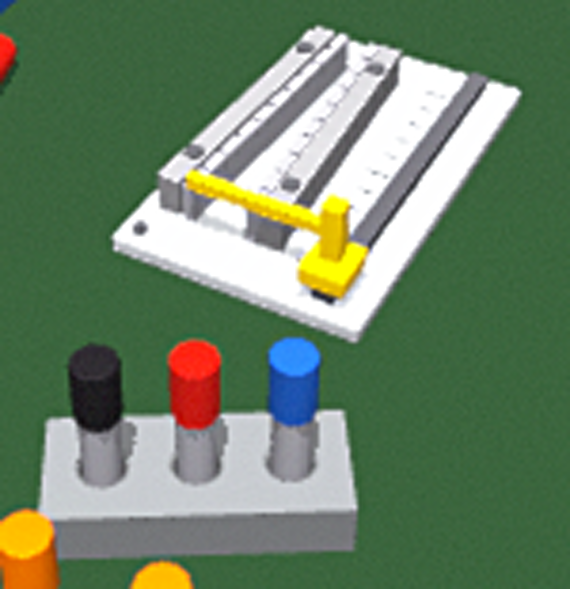

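>>> {"op": "apply_moves", "data": {
  "gripper": [0.65,0.65,0.65,0.65,0.65,0.65,0.65,0.65,0.65,0.65,0.65,0.65,0.65,0.65],
  "xyz": [
    [-38,-17.7,0],
    [-38,-17.7,0],
    [-38,-17.7,0],
    [-38,-17.7,0],
    [-38,-17.7,0],
    [-38,-17.7,0],
    [-38,-17.7,0],
    [-38,-17.7,0],
    [-38,-17.7,0],
    [-38,-17.7,0],
    [-38,-17.7,0],
    [-38,-17.7,0],
    [-38,-17.7,0],
    [-38,-17.7,0]
  ],
  "yaw": [-43,-43,-43,-43,-43,-43,-43,-43,-43,-43,-43,-43,-43,-43],
  "force": 15
}}

```text
clock: 1.42
tool_pos: [0.5139, 0.2428, 0.2185]
tcp_rot: [180.0, -0.0, -159.9]
force: [0.7, 0.2, 0.3]
finger_gap: 0.0604
```

```bash
python3 - <<'E'
from h import *
s=bot.sense();print(s['tool_pos'],s['tcp_rot'],s['qpos'])
w=grab('wrist','w2.png');print(w['eye'],w['orientation'])
c,st,m=blob(w,(0,120,70),(8,255,255),(0,0,512,384),(172,120,70),(180,255,255));print(c,st)
(x,y),r=cv2.minEnclosingCircle(max(cv2.findContours(m,0,2)[0],key=cv2.contourArea))
print('top',onz(w,x,y,.1),r, 'centroid ray z=.09',onz(w,*c,.09))
E
```

```text
[0.51389248 0.24278044 0.21847651] [ 1.79968531e+02 -2.85460599e-02 -1.59853505e+02] [ 2.00982217e+01  2.61853714e+00  9.04234817e+01  3.14885925e-02
  8.69865542e+01 -9.00499283e+01]
[0.44628135 0.21702528 0.38341685] [ 1.65161046e+02 -5.86001929e-02  1.10183107e+02]
[251.16587678 181.10189573] [241 169  21  25 422]
top [0.50897967 0.23831318 0.1       ] 12.500100135803223 centroid ray z=.09 [0.51142868 0.2387562  0.09      ]
```

View pics/w2.png

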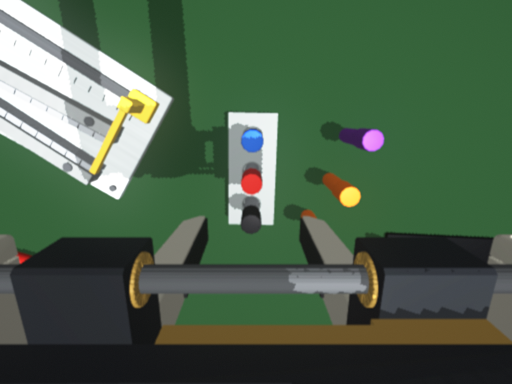

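Wrist view: red cap at (251,182), blue and black above and below it in the row. The orange and purple pins are about 10 cm to the side, so the fingers clear them.

>>> {"op": "apply_moves", "data": {
  "gripper": [0.65,0.65,0.65,0.65,0.65,0.65,0.65,0,0,0,0,0,0,0],
  "xyz": [
    [0.2,-0.1,4],
    [0.2,-0.1,8],
    [0.2,-0.1,11],
    [0.2,-0.1,14],
    [0.2,-0.1,15.2],
    [0.2,-0.1,15.2],
    [0.2,-0.1,15.2],
    [0.2,-0.1,15.2],
    [0.2,-0.1,15.2],
    [0.2,-0.1,15.2],
    [0.2,-0.1,15.2],
    [0.2,-0.1,15.2],
    [0.2,-0.1,15.2],
    [0.2,-0.1,15.2]
  ],
  "yaw": [0,0,0,0,0,0,0,0,0,0,0,0,0,0],
  "force": 20
}}

```text
clock: 2.63
tool_pos: [0.5132, 0.2406, 0.067]
tcp_rot: [-180.0, 0.0, -159.9]
force: [-0.3, -0.6, 2.2]
finger_gap: 0.0235
```

>>> {"op": "apply_moves", "data": {
  "gripper": [0,0,0,0,0,0,0,0,0,0,0,0,0,0,0,0],
  "xyz": [
    [0,0,-1],
    [0,0,-3],
    [0,0,-6],
    [0,0,-9],
    [0,0,-12],
    [0,0,-15],
    [3.5,-22,-15],
    [3.5,-22,-15],
    [3.5,-22,-15],
    [3.5,-22,-15],
    [3.5,-22,-15],
    [3.5,-22,-15],
    [3.5,-22,-15],
    [3.5,-22,-15],
    [3.5,-22,-15],
    [3.5,-22,-15]
  ],
  "yaw": [0,0,0,0,0,0,32,32,32,32,32,32,32,32,32,32]
}}

```text
clock: 3.97
tool_pos: [0.5555, 0.0234, 0.2167]
tcp_rot: [180.0, -0.0, 168.2]
force: [-0.5, 0.0, -1.9]
finger_gap: 0.0237
```

```bash
python3 - <<'E'
from h import *
s=bot.sense();print(s['clock'],s['tool_pos'],s['tcp_rot'],s['finger_gap'],s['force'])
w=grab('wrist','w3.png');print(w['eye'],w['orientation'])
g=hsv(w)
cv2.imwrite('pics/w3b.png',cv2.resize(cv2.imread('pics/w3.png'),None,fx=1.5,fy=1.5,interpolation=2))
E
```

```text
3.9667 [0.55553739 0.02339155 0.21666727] [ 1.79978341e+02 -2.27340684e-02  1.68247885e+02] 0.023710777426825688 [-0.46728509  0.02797383 -1.92292095]
[0.48499471 0.03680349 0.38165044] [1.65148298e+02 1.25955985e-02 7.82853576e+01]
```

View pics/w3b.png

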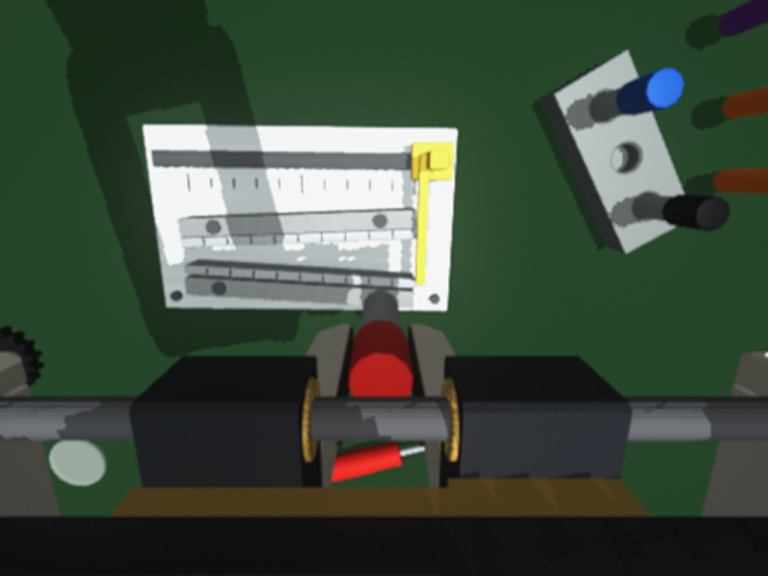

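Wrist view (at 1.5x): plate corners near (143,124), (457,129), (448,311) and (167,308). The wide end is at the right with the blade at (421,285), and the held pin's foot is at (380,300).

```bash
python3 - <<'E'
from h import *
w=grab('wrist');a=grab('scene');b=grab('side')
def fit(C):
    # ordered: nearLeft(narrow,-y),(wide,-y),(wide,+y),(narrow,+y)
    L=np.array([[.135,-.11],[-.135,-.11],[-.135,.055],[.135,.055]])
    C=np.array(C)[:,:2];lm,cm=L.mean(0),C.mean(0)
    H=(L-lm).T@(C-cm);th=np.arctan2(H[0,1]-H[1,0],H[0,0]+H[1,1])
    Rm=np.array([[np.cos(th),-np.sin(th)],[np.sin(th),np.cos(th)]]);t=cm-Rm@lm
    print('th',np.degrees(th),'org',t,'entry',t+Rm@[-.065,0],'res mm',((C-(L@Rm.T+t))*1e3).round(1).tolist())
fit([onz(w,u/1.5,v/1.5,.012) for u,v in[(143,124),(457,129),(448,311),(167,308)]])
fit([onz(a,*p,.012) for p in[(212,168),(298,173),(298.5,208),(204,206)]])
fit([onz(b,*p,.012) for p in[(342,189),(299,246+8),(234,230),(288,171)]])
print('foot wrist', onz(w,380/1.5,301/1.5,.162), proj(w,[.5555,.0234,.162]))
m=cv2.inRange(hsv(w),(20,130,100),(35,255,255));ys,xs=np.nonzero(m);print('yel',xs.min(),xs.max(),ys.min(),ys.max())
print('blade tip front', onz(w,416/1.5,284/1.5,.054))
v=cv2.resize(np.vstack([a['frame'][150:220,190:320]]),None,fx=5,fy=5,interpolation=2);cv2.imwrite('pics/a2.png',v[:,:,::-1])
E
```

```text
th -102.35259991940204 org [ 0.53878632 -0.04468631] entry [0.55269159 0.01880891] res mm [[0.2, 0.9], [0.6, -1.8], [-0.6, -0.4], [-0.2, 1.3]]
th -101.37518302910496 org [ 0.54654212 -0.03944079] entry [0.55936224 0.02428239] res mm [[-10.5, -1.8], [1.2, 0.4], [1.0, 0.7], [8.3, 0.7]]
th -102.3640860004208 org [ 0.5368976  -0.04115011] entry [0.5508156  0.02234233] res mm [[1.7, 0.3], [1.0, 3.7], [-1.5, 7.1], [-1.2, -11.2]]
foot wrist [0.5520448  0.02293584 0.162     ] (np.float64(254.69264867006308), np.float64(204.36602845178132))
yel 201 305 96 307
blade tip front [0.57657648 0.04843771 0.054     ]
```

View pics/a2.png

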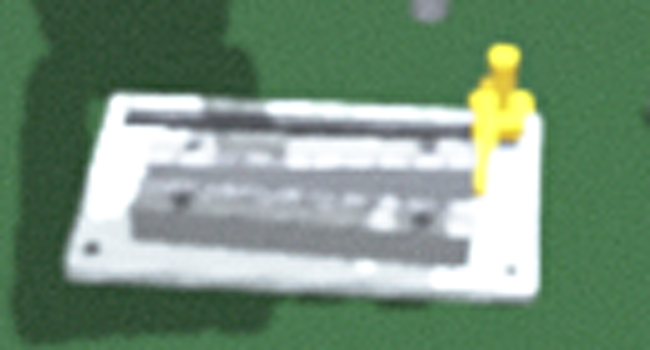

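>>> {"op": "apply_moves", "data": {
  "gripper": [0,0,0,0,0,0],
  "xyz": [
    [0,-0.35,4],
    [0,-0.35,8],
    [0,-0.35,11],
    [0,-0.35,11],
    [0,-0.35,11],
    [0,-0.35,11]
  ],
  "yaw": [0.5,0.5,0.5,0.5,0.5,0.5]
}}

```text
clock: 4.67
tool_pos: [0.5563, 0.0188, 0.1089]
tcp_rot: [180.0, 0.1, 167.7]
force: [0.0, 0.5, -1.2]
finger_gap: 0.0238
```

```bash
python3 - <<'E'
from h import *
s=bot.sense();print(s['clock'],s['tool_pos'],s['tcp_rot'],s['finger_gap'],s['force'])
w=grab('wrist');b=grab('side')
t=s['tool_pos'];f=[t[0],t[1],t[2]-.055]
for n,d in(('w',w),('b',b)): print(n,'foot',proj(d,f),'foot dropped on plate',proj(d,[f[0],f[1],.012]),'at .04',proj(d,[f[0],f[1],.04]))
A=cv2.resize(w['frame'][60:260,100:330],(690,600),interpolation=2)
cv2.imwrite('pics/w4.png',A[:,:,::-1])
B=cv2.resize(b['frame'][160:260,225:350],(750,600),interpolation=2)
cv2.imwrite('pics/b4.png',B[:,:,::-1])
E
```

```text
4.6667 [0.5563256  0.01884136 0.10885552] [1.79979493e+02 1.33289379e-01 1.67679283e+02] 0.023769764308447808 [ 0.01154691  0.52670922 -1.23677799]
w foot (np.float64(254.74712740966797), np.float64(204.1500697715975)) foot dropped on plate (np.float64(254.54277217280188), np.float64(191.05484634860682)) at .04 (np.float64(254.67199174638745), np.float64(199.33532505165854))
b foot (np.float64(268.1931753443693), np.float64(203.05617938053422)) foot dropped on plate (np.float64(268.16445671176956), np.float64(217.04098662495502)) at .04 (np.float64(268.18348949804823), np.float64(207.77279300510335))
```

View pics/w4.png

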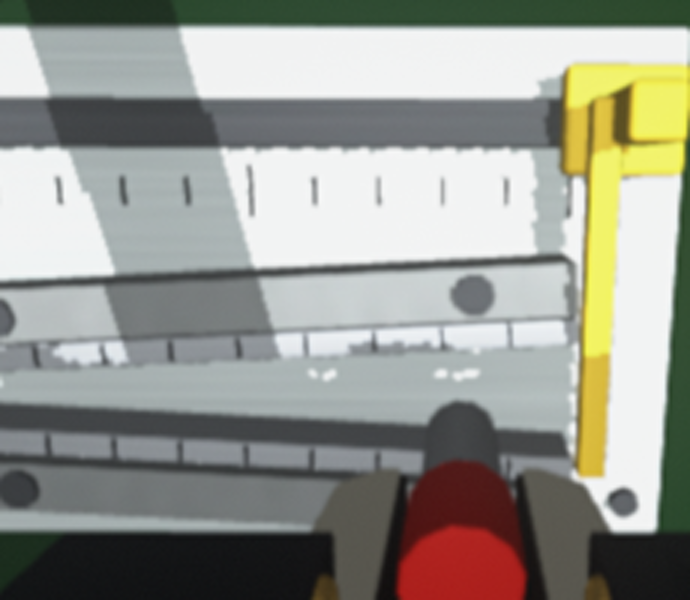

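View pics/b4.png

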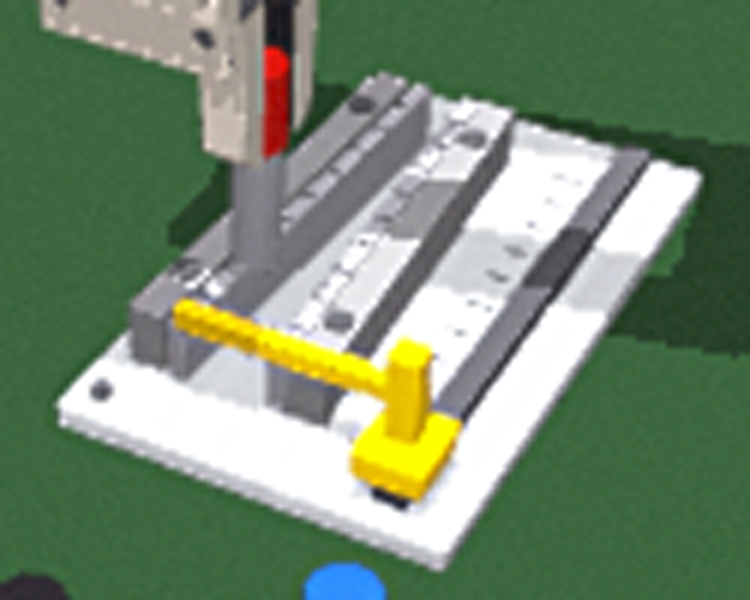

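Wrist crop: slot edges at the pin's column are at row 350 (right jaw top) and rows 424/452 (left jaw face foot/top); the pin foot's far edge is at row 402. Side crop: the pin hangs over the left jaw's face.

```bash
python3 - <<'E'
from h import *
s=bot.sense();w=grab('wrist');b=grab('side')
t=s['tool_pos'];yd=np.array([np.cos(np.radians(-12.35)),np.sin(np.radians(-12.35))])
f=lambda p:round(float((np.array(p)[:2]-t[:2])@yd)*1e3,1)
for n,c,r,z in(('R',460,350,.04),('Lbase',460,424,.012),('Ltop',460,452,.04),('foot far edge',460,402,t[2]-.055)):
    print(n,f(onz(w,100+c/3,60+r/3,z)))
# side: left face inner top edge / right face inner top edge near the entry
xd=np.array([yd[1],-yd[0]])
for n,c,r,z in(('L top',285,222,.04),('L top lower',235,275,.04),('R top',330,262,.04),('R top',290,330,.04)):
    p=onz(b,225+c/6,160+r/6,z);print(n,f(p),'x',round(float((p[:2]-t[:2])@xd)*1e3,1))
p=[onz(b,225+c/6,160+268/6,t[2]-.055) for c in(232,280)];print('shank edges',f(p[0]),f(p[1]))
print(t)
E
```

```text
R -20.4
Lbase 11.4
Ltop 11.4
foot far edge -8.8
L top 10.3 x 42.7
L top lower 10.8 x 2.0
R top -18.0 x 27.6
R top -24.3 x -17.8
shank edges 4.4 -11.7
[0.55736549 0.01865222 0.10999527]
```

>>> {"op": "apply_moves", "data": {
  "gripper": [0,0,0,0,0,0,0,0,0],
  "xyz": [
    [0.5,0,0],
    [0.5,0,0],
    [0.5,0,0],
    [0.5,0,1],
    [0.5,0,2],
    [0.5,0,3],
    [0.5,0,3.6],
    [0.5,0,3.6],
    [0.5,0,3.6]
  ],
  "yaw": [0,0,0,0,0,0,0,0,0]
}}

```text
clock: 5.62
tool_pos: [0.5495, 0.0197, 0.0696]
tcp_rot: [-180.0, -0.1, 167.6]
force: [0.1, 0.2, -2.3]
finger_gap: 0.0235
```

```bash
python3 - <<'E'
from h import *
s=bot.sense();print(s['clock'],s['tool_pos'],s['tcp_rot'],s['finger_gap'],s['force'])
b=grab('side');w=grab('wrist')
B=cv2.resize(b['frame'][175:245,235:335],(700,490),interpolation=2)
A=cv2.resize(w['frame'][150:270,190:330],(560,480),interpolation=2)
cv2.imwrite('pics/b5.png',B[:,:,::-1])
E
```

```text
5.6167 [0.54949597 0.01970395 0.06956957] [-1.79980869e+02 -1.09839212e-01  1.67649567e+02] 0.02351195272175959 [ 0.05481949  0.21178942 -2.29362356]
```

View pics/b5.png

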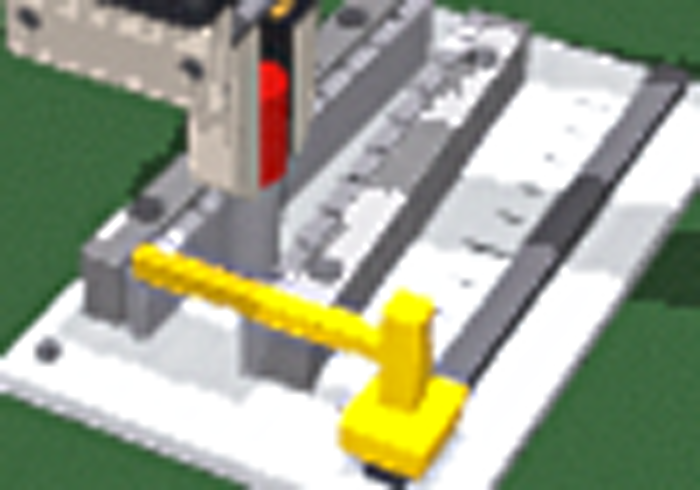

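The pin is down between the jaws, with no lateral force. Now I feel for the plate.

>>> {"op": "apply_moves", "data": {
  "gripper": [0,0,0],
  "xyz": [
    [0,0,0.1],
    [0,0,0.15],
    [0,0,0.15]
  ],
  "yaw": [0,0,0]
}}

```text
clock: 5.97
tool_pos: [0.5504, 0.0197, 0.0694]
tcp_rot: [180.0, 0.0, 167.7]
force: [-0.7, -0.5, -1.1]
finger_gap: 0.0238
```

>>> {"op": "apply_moves", "data": {
  "gripper": [0,0],
  "xyz": [
    [0,0,0.1],
    [0,0,0.1]
  ],
  "yaw": [0,0]
}}

```text
clock: 6.13
tool_pos: [0.5502, 0.0197, 0.0681]
tcp_rot: [-180.0, 0.0, 167.7]
force: [-0.1, 0.3, -2.2]
finger_gap: 0.0237
```

>>> {"op": "apply_moves", "data": {
  "gripper": [0,0],
  "xyz": [
    [0,0,0.07],
    [0,0,0.07]
  ],
  "yaw": [0,0]
}}

```text
clock: 6.3
tool_pos: [0.5502, 0.0197, 0.0673]
tcp_rot: [-180.0, -0.0, 167.6]
force: [1.1, 0.0, -2.1]
finger_gap: 0.0234
```

>>> {"op": "apply_moves", "data": {
  "gripper": [0,0,0],
  "xyz": [
    [0,0,0.05],
    [0,0,0.1],
    [0,0,0.1]
  ],
  "yaw": [0,0,0]
}}

```text
clock: 6.55
tool_pos: [0.5505, 0.0197, 0.067]
tcp_rot: [180.0, 0.0, 167.7]
force: [-2.0, -0.8, 3.6]
finger_gap: 0.0236
```

>>> {"op": "apply_moves", "data": {
  "gripper": [0,0],
  "xyz": [
    [0,0,0.05],
    [0,0,0.05]
  ],
  "yaw": [0,0]
}}

```text
clock: 6.72
tool_pos: [0.5507, 0.0196, 0.067]
tcp_rot: [180.0, 0.1, 167.7]
force: [-2.5, -0.2, 8.1]
finger_gap: 0.0231
```

>>> {"op": "apply_moves", "data": {
  "gripper": [0,0,0],
  "xyz": [
    [0,0,-0.08],
    [0,0,-0.08],
    [0,0,-0.08]
  ],
  "yaw": [0,0,0],
  "force": 8
}}

```text
clock: 6.97
tool_pos: [0.5505, 0.0197, 0.067]
tcp_rot: [180.0, 0.0, 167.7]
force: [-0.8, -0.3, 2.7]
finger_gap: 0.0237
```

>>> {"op": "apply_moves", "data": {
  "gripper": [0,0,0,0,0,0],
  "xyz": [
    [0,-0.6,0],
    [0,-1.2,0],
    [0,-1.8,0],
    [0,-2.4,0],
    [0,-3,0],
    [0,-3,0]
  ],
  "yaw": [0,0,0,0,0,0]
}}

```text
clock: 7.47
tool_pos: [0.5437, -0.011, 0.067]
tcp_rot: [-180.0, 0.0, 167.6]
force: [0.2, -0.3, 3.9]
finger_gap: 0.024
```

>>> {"op": "apply_moves", "data": {
  "gripper": [0,0,0,0,0],
  "xyz": [
    [0,-0.3,0],
    [0,-0.6,0],
    [0,-0.9,0],
    [0,-1.2,0],
    [0,-1.2,0]
  ],
  "yaw": [0,0,0,0,0]
}}

```text
clock: 7.88
tool_pos: [0.5413, -0.0218, 0.0669]
tcp_rot: [-180.0, 0.0, 167.6]
force: [-0.2, 2.3, 4.4]
finger_gap: 0.0242
```

>>> {"op": "apply_moves", "data": {
  "gripper": [0,0,0,0,0],
  "xyz": [
    [0,-0.2,0],
    [0,-0.4,0],
    [0,-0.6,0],
    [0,-0.8,0],
    [0,-0.8,0]
  ],
  "yaw": [0,0,0,0,0]
}}

```text
clock: 8.3
tool_pos: [0.5396, -0.0293, 0.0669]
tcp_rot: [180.0, 0.0, 167.7]
force: [1.6, 3.3, 6.0]
finger_gap: 0.0235
```

>>> {"op": "apply_moves", "data": {
  "gripper": [0,0,0],
  "xyz": [
    [-0.1,0,-0.06],
    [-0.1,0,-0.06],
    [-0.1,0,-0.06]
  ],
  "yaw": [0,0,0]
}}

```text
clock: 8.55
tool_pos: [0.54, -0.0296, 0.0669]
tcp_rot: [-180.0, -0.1, 167.7]
force: [-0.8, 0.8, 2.0]
finger_gap: 0.0237
```

>>> {"op": "apply_moves", "data": {
  "gripper": [0,0,0,0],
  "xyz": [
    [0,-0.2,0],
    [0,-0.4,0],
    [0,-0.5,0],
    [0,-0.5,0]
  ],
  "yaw": [0,0,0,0]
}}

```text
clock: 8.88
tool_pos: [0.539, -0.0347, 0.0669]
tcp_rot: [-180.0, -0.0, 167.6]
force: [0.3, -0.1, -1.3]
finger_gap: 0.0237
```

>>> {"op": "apply_moves", "data": {
  "gripper": [0,0,0,0],
  "xyz": [
    [0,-0.2,0],
    [0,-0.4,0],
    [0,-0.5,0],
    [0,-0.5,0]
  ],
  "yaw": [0,0,0,0]
}}

```text
clock: 9.22
tool_pos: [0.538, -0.0395, 0.0671]
tcp_rot: [-180.0, -0.0, 167.6]
force: [-1.1, -0.1, -1.1]
finger_gap: 0.0239
```

>>> {"op": "apply_moves", "data": {
  "gripper": [0,0,0,0],
  "xyz": [
    [0,-0.2,0],
    [0,-0.4,0],
    [0,-0.5,0],
    [0,-0.5,0]
  ],
  "yaw": [0,0,0,0]
}}

```text
clock: 9.55
tool_pos: [0.5372, -0.0443, 0.0673]
tcp_rot: [-180.0, -0.0, 167.6]
force: [-0.1, -0.1, -1.7]
finger_gap: 0.0237
```

>>> {"op": "apply_moves", "data": {
  "gripper": [0,0,0,0],
  "xyz": [
    [0,-0.2,0],
    [0,-0.3,0],
    [0,-0.4,0],
    [0,-0.4,0]
  ],
  "yaw": [0,0,0,0]
}}

```text
clock: 9.88
tool_pos: [0.5364, -0.0481, 0.0673]
tcp_rot: [-180.0, -0.0, 167.6]
force: [-0.4, 0.2, -2.1]
finger_gap: 0.024
```

>>> {"op": "apply_moves", "data": {
  "gripper": [0,0,0,0],
  "xyz": [
    [0,-0.2,0],
    [0,-0.3,0],
    [0,-0.4,0],
    [0,-0.4,0]
  ],
  "yaw": [0,0,0,0]
}}

```text
clock: 10.22
tool_pos: [0.5355, -0.052, 0.0673]
tcp_rot: [-180.0, -0.0, 167.6]
force: [-0.2, 0.1, -2.0]
finger_gap: 0.0239
```

>>> {"op": "apply_moves", "data": {
  "gripper": [0,0,0,0],
  "xyz": [
    [0,-0.2,0],
    [0,-0.3,0],
    [0,-0.4,0],
    [0,-0.4,0]
  ],
  "yaw": [0,0,0,0],
  "force": 4
}}

```text
clock: 10.55
tool_pos: [0.5347, -0.056, 0.0673]
tcp_rot: [-180.0, -0.0, 167.6]
force: [0.3, 0.4, -2.5]
finger_gap: 0.0238
```

>>> {"op": "apply_moves", "data": {
  "gripper": [0,0,0,0],
  "xyz": [
    [0,-0.2,0],
    [0,-0.3,0],
    [0,-0.4,0],
    [0,-0.4,0]
  ],
  "yaw": [0,0,0,0]
}}

```text
clock: 10.88
tool_pos: [0.5338, -0.0599, 0.0673]
tcp_rot: [-180.0, -0.0, 167.6]
force: [-0.4, 0.2, -3.1]
finger_gap: 0.0234
```

>>> {"op": "apply_moves", "data": {
  "gripper": [0,0,0],
  "xyz": [
    [0.05,0,0],
    [0.05,0,0],
    [0.05,0,0]
  ],
  "yaw": [0,0,0]
}}

```text
clock: 11.13
tool_pos: [0.5333, -0.0595, 0.0673]
tcp_rot: [180.0, -0.0, 167.7]
force: [-0.1, -1.0, -2.9]
finger_gap: 0.0237
```

>>> {"op": "apply_moves", "data": {
  "gripper": [0,0,0],
  "xyz": [
    [0.05,0,0],
    [0.05,0,0],
    [0.05,0,0]
  ],
  "yaw": [0,0,0]
}}

```text
clock: 11.38
tool_pos: [0.5329, -0.0594, 0.0674]
tcp_rot: [180.0, 0.0, 167.7]
force: [0.1, 0.2, -1.7]
finger_gap: 0.024
```

>>> {"op": "apply_moves", "data": {
  "gripper": [0,0,0],
  "xyz": [
    [0.05,0,0],
    [0.05,0,0],
    [0.05,0,0]
  ],
  "yaw": [0,0,0]
}}

```text
clock: 11.63
tool_pos: [0.5326, -0.0593, 0.0674]
tcp_rot: [180.0, 0.0, 167.7]
force: [0.7, 0.7, -1.9]
finger_gap: 0.0241
```

>>> {"op": "apply_moves", "data": {
  "gripper": [0,0,0],
  "xyz": [
    [0.05,0,0],
    [0.05,0,0],
    [0.05,0,0]
  ],
  "yaw": [0,0,0]
}}

```text
clock: 11.88
tool_pos: [0.5321, -0.0592, 0.0675]
tcp_rot: [180.0, 0.0, 167.7]
force: [0.9, 0.3, -1.7]
finger_gap: 0.0237
```

>>> {"op": "apply_moves", "data": {
  "gripper": [0,0,0],
  "xyz": [
    [0.05,0,0],
    [0.05,0,0],
    [0.05,0,0]
  ],
  "yaw": [0,0,0]
}}

```text
clock: 12.13
tool_pos: [0.5315, -0.0591, 0.0674]
tcp_rot: [-180.0, 0.0, 167.6]
force: [0.3, -0.3, -1.2]
finger_gap: 0.0237
```

>>> {"op": "apply_moves", "data": {
  "gripper": [0,0,0],
  "xyz": [
    [0.05,0,0],
    [0.05,0,0],
    [0.05,0,0]
  ],
  "yaw": [0,0,0]
}}

```text
clock: 12.38
tool_pos: [0.5309, -0.059, 0.0674]
tcp_rot: [-180.0, 0.0, 167.7]
force: [0.3, -1.3, -0.9]
finger_gap: 0.0238
```

>>> {"op": "apply_moves", "data": {
  "gripper": [0,0,0],
  "xyz": [
    [0.05,0,0],
    [0.05,0,0],
    [0.05,0,0]
  ],
  "yaw": [0,0,0]
}}

```text
clock: 12.63
tool_pos: [0.5305, -0.0589, 0.0674]
tcp_rot: [180.0, 0.0, 167.7]
force: [0.5, -0.6, -0.9]
finger_gap: 0.024
```

>>> {"op": "apply_moves", "data": {
  "gripper": [0,0,0],
  "xyz": [
    [0.05,0,0],
    [0.05,0,0],
    [0.05,0,0]
  ],
  "yaw": [0,0,0]
}}

```text
clock: 12.88
tool_pos: [0.53, -0.0588, 0.0675]
tcp_rot: [-180.0, 0.0, 167.7]
force: [1.7, -0.0, -0.5]
finger_gap: 0.0239
```

```bash
python3 - <<'E'
from h import *
b=grab('side');w=grab('wrist');t=bot.sense()['tool_pos']
print(proj(w,[t[0],t[1],.04]),proj(w,[t[0],t[1],.012]))
A=cv2.resize(w['frame'][130:250,170:340],(680,480),interpolation=2)
B=cv2.resize(b['frame'][170:230,260:330],(560,480),interpolation=2)
cv2.imwrite('pics/w6.png',A[:,:,::-1])
cv2.imwrite('pics/b6.png',B[:,:,::-1])
E
```

```text
(np.float64(254.9733955665026), np.float64(215.6358363553003)) (np.float64(254.79953975863873), np.float64(204.08570842732098))
```

View pics/w6.png

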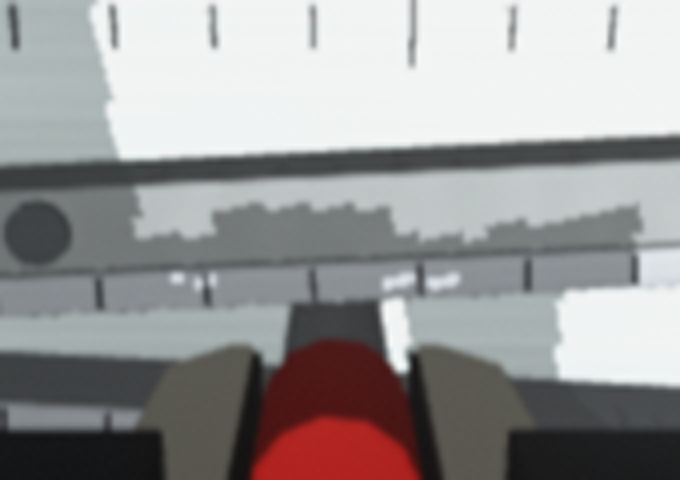

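Wrist crop: the shank (columns 288–380) is now up against the right jaw's edge (row ~303). The left jaw's foot line is near row 369 at the pin column.

```bash
python3 - <<'E'
from h import *
w=grab('wrist');s=bot.sense();t=s['tool_pos'];print(t,s['force'])
th=np.radians(-102.35);X=np.array([np.cos(th),np.sin(th)]);Y=np.array([-X[1],X[0]])
def g(c,r,z):
    p=onz(w,170+c/4,130+r/4,z)[:2]-t[:2];return (round(float(p@X)*1e3,1),round(float(p@Y)*1e3,1))
print('R',[g(c,r,.04) for c,r in((50,312),(160,307),(440,298),(640,287))])
print('L',[g(c,r,.012) for c,r in((50,353),(150,359),(560,380),(650,386))])
E
```

```text
[ 0.53003438 -0.05883243  0.06743461] [ 1.13425792  0.73586189 -1.32874457]
R [(54.1, -6.0), (33.6, -7.0), (-18.6, -8.9), (-55.7, -11.0)]
L [(62.5, 12.9), (40.9, 14.2), (-48.1, 19.0), (-67.8, 20.4)]
```

>>> {"op": "apply_moves", "data": {
  "gripper": [0,0,0,0,0,0,0],
  "xyz": [
    [-0.22,0,0],
    [-0.22,-0.4,0],
    [-0.22,-0.8,0],
    [-0.22,-1.2,0],
    [-0.22,-1.6,0],
    [-0.22,-2,0],
    [-0.22,-2,0]
  ],
  "yaw": [0,0,0,0,0,0,0]
}}

```text
clock: 13.62
tool_pos: [0.5277, -0.0798, 0.0673]
tcp_rot: [-180.0, 0.0, 167.6]
force: [0.1, -1.7, -0.6]
finger_gap: 0.0239
```

>>> {"op": "apply_moves", "data": {
  "gripper": [0,0,0,0,0],
  "xyz": [
    [0,-0.2,0],
    [0,-0.4,0],
    [0,-0.6,0],
    [0,-0.8,0],
    [0,-0.8,0]
  ],
  "yaw": [0,0,0,0,0]
}}

```text
clock: 14.03
tool_pos: [0.5261, -0.087, 0.0674]
tcp_rot: [-180.0, 0.0, 167.6]
force: [1.0, -0.6, -1.4]
finger_gap: 0.0239
```

>>> {"op": "apply_moves", "data": {
  "gripper": [0,0,0,0],
  "xyz": [
    [-0.05,0,0],
    [-0.05,0,0],
    [-0.05,0,0],
    [-0.05,0,0]
  ],
  "yaw": [0,0,0,0]
}}

```text
clock: 14.37
tool_pos: [0.5265, -0.0867, 0.0673]
tcp_rot: [-180.0, -0.0, 167.7]
force: [0.2, -0.9, -0.3]
finger_gap: 0.0236
```

>>> {"op": "apply_moves", "data": {
  "gripper": [0,0,0,0],
  "xyz": [
    [-0.05,0,0],
    [-0.05,0,0],
    [-0.05,0,0],
    [-0.05,0,0]
  ],
  "yaw": [0,0,0,0]
}}

```text
clock: 14.7
tool_pos: [0.527, -0.0868, 0.0673]
tcp_rot: [180.0, -0.0, 167.7]
force: [0.2, -0.1, 0.0]
finger_gap: 0.0239
```

>>> {"op": "apply_moves", "data": {
  "gripper": [0,0,0,0],
  "xyz": [
    [-0.05,0,0],
    [-0.05,0,0],
    [-0.05,0,0],
    [-0.05,0,0]
  ],
  "yaw": [0,0,0,0]
}}

```text
clock: 15.03
tool_pos: [0.5275, -0.0869, 0.0672]
tcp_rot: [180.0, -0.0, 167.7]
force: [-0.2, -0.5, -1.1]
finger_gap: 0.0237
```

>>> {"op": "apply_moves", "data": {
  "gripper": [0,0,0],
  "xyz": [
    [-0.05,0,0],
    [-0.05,0,0],
    [-0.05,0,0]
  ],
  "yaw": [0,0,0]
}}

```text
clock: 15.28
tool_pos: [0.528, -0.087, 0.0672]
tcp_rot: [180.0, -0.0, 167.7]
force: [0.8, 0.1, -0.8]
finger_gap: 0.0241
```

>>> {"op": "apply_moves", "data": {
  "gripper": [0,0,0],
  "xyz": [
    [-0.05,0,0],
    [-0.05,0,0],
    [-0.05,0,0]
  ],
  "yaw": [0,0,0]
}}

```text
clock: 15.53
tool_pos: [0.5285, -0.0871, 0.0673]
tcp_rot: [180.0, -0.0, 167.7]
force: [-0.9, 0.3, -1.7]
finger_gap: 0.0239
```

>>> {"op": "apply_moves", "data": {
  "gripper": [0,0,0],
  "xyz": [
    [-0.05,0,0],
    [-0.05,0,0],
    [-0.05,0,0]
  ],
  "yaw": [0,0,0]
}}

```text
clock: 15.78
tool_pos: [0.529, -0.0872, 0.0673]
tcp_rot: [180.0, -0.0, 167.6]
force: [-1.7, 1.0, -1.9]
finger_gap: 0.0241
```

>>> {"op": "apply_moves", "data": {
  "gripper": [0,0,0,0,0,0,0],
  "xyz": [
    [0.13,0,0],
    [0.13,-0.3,0],
    [0.13,-0.6,0],
    [0.13,-0.9,0],
    [0.13,-1.2,0],
    [0.13,-1.4,0],
    [0.13,-1.4,0]
  ],
  "yaw": [0,0,0,0,0,0,0]
}}

```text
clock: 16.37
tool_pos: [0.5254, -0.1008, 0.0682]
tcp_rot: [180.0, 0.1, 167.6]
force: [0.2, 3.7, 5.2]
finger_gap: 0.0263
```

>>> {"op": "apply_moves", "data": {
  "gripper": [0,0,0],
  "xyz": [
    [0.05,0,0],
    [0.05,0,0],
    [0.05,0,0]
  ],
  "yaw": [0,0,0]
}}

```text
clock: 16.62
tool_pos: [0.5252, -0.1007, 0.0681]
tcp_rot: [-180.0, 0.1, 167.7]
force: [1.7, 3.7, 5.8]
finger_gap: 0.0258
```

>>> {"op": "apply_moves", "data": {
  "gripper": [0,0,0],
  "xyz": [
    [0.05,0,0],
    [0.05,0,0],
    [0.05,0,0]
  ],
  "yaw": [0,0,0]
}}

```text
clock: 16.87
tool_pos: [0.5248, -0.1007, 0.0681]
tcp_rot: [-180.0, 0.1, 167.7]
force: [3.1, 1.7, 5.2]
finger_gap: 0.0261
```

>>> {"op": "apply_moves", "data": {
  "gripper": [0,0,0],
  "xyz": [
    [0.05,0,0],
    [0.05,0,0],
    [0.05,0,0]
  ],
  "yaw": [0,0,0]
}}

```text
clock: 17.12
tool_pos: [0.5244, -0.1007, 0.0681]
tcp_rot: [-180.0, 0.1, 167.7]
force: [4.6, 1.2, 5.4]
finger_gap: 0.0262
```

>>> {"op": "apply_moves", "data": {
  "gripper": [0,0,0,0],
  "xyz": [
    [-0.1,0,0],
    [-0.1,0.2,0],
    [-0.1,0.4,0],
    [-0.1,0.4,0]
  ],
  "yaw": [0,0,0,0]
}}

```text
clock: 17.45
tool_pos: [0.525, -0.0966, 0.0671]
tcp_rot: [-180.0, -0.0, 167.7]
force: [1.3, 0.7, 2.8]
finger_gap: 0.0242
```

```bash
python3 - <<'E'
from h import *
b=grab('side');w=grab('wrist');s=bot.sense();print(s['tool_pos'],s['force'],s['finger_gap'],s['moment'])
A=cv2.resize(w['frame'][130:250,190:320],(520,480),interpolation=2)
B=cv2.resize(b['frame'][150:230,260:330],(420,480),interpolation=2)
a=grab('scene')
C=cv2.resize(a['frame'][140:220,190:310],(720,480),interpolation=2)
cv2.imwrite('pics/w7.png',np.hstack([A[:,:400],B[:,:400]])[:,:,::-1]);cv2.imwrite('pics/a7.png',C[:,:,::-1])
E
```

```text
[ 0.5250035  -0.09664317  0.06710083] [2.11176661 1.22680572 1.7611289 ] 0.024083894928669247 [ 0.28746115 -0.43213471 -0.00081079]
```

View pics/w7.png

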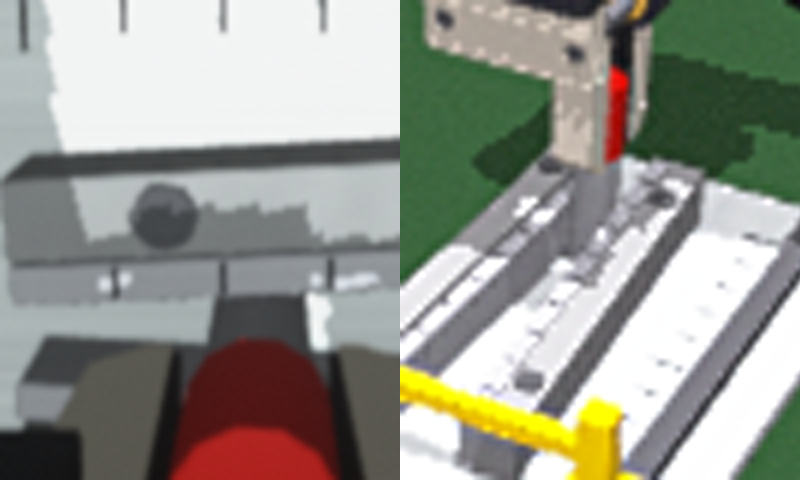

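Wrist crop: the shank (columns 213–307) touches the right jaw; side crop: the pin is upright. The wedge is 0–4 mm ahead, and the 4 N grip let the pin tip a little. I'll unload, grip harder, then creep.

>>> {"op": "apply_moves", "data": {
  "gripper": [0,0,0,0,0],
  "xyz": [
    [-0.05,0.1,-0.03],
    [-0.05,0.1,-0.03],
    [-0.05,0.1,-0.03],
    [-0.05,0.1,-0.03],
    [-0.05,0.1,-0.03]
  ],
  "yaw": [0,0,0,0,0]
}}

```text
clock: 18.02
tool_pos: [0.5254, -0.0959, 0.0672]
tcp_rot: [-180.0, -0.1, 167.6]
force: [0.1, -0.3, -1.0]
finger_gap: 0.024
```

>>> {"op": "apply_moves", "data": {
  "gripper": [0,0,0,0],
  "xyz": [
    [0,0,0],
    [0,0,0],
    [0,0,0],
    [0,0,0]
  ],
  "yaw": [0,0,0,0],
  "force": 25
}}

```text
clock: 18.35
tool_pos: [0.5254, -0.0958, 0.0672]
tcp_rot: [-180.0, -0.1, 167.6]
force: [0.1, -1.8, -3.1]
finger_gap: 0.0236
```

Now creep forward in 0.6 mm steps.

>>> {"op": "apply_moves", "data": {
  "gripper": [0,0,0],
  "xyz": [
    [0,-0.06,0],
    [0,-0.06,0],
    [0,-0.06,0]
  ],
  "yaw": [0,0,0]
}}

```text
clock: 18.6
tool_pos: [0.5254, -0.096, 0.0672]
tcp_rot: [180.0, -0.1, 167.7]
force: [0.5, 1.6, -4.0]
finger_gap: 0.0237
```

>>> {"op": "apply_moves", "data": {
  "gripper": [0,0,0],
  "xyz": [
    [0,-0.06,0],
    [0,-0.06,0],
    [0,-0.06,0]
  ],
  "yaw": [0,0,0]
}}

```text
clock: 18.85
tool_pos: [0.5253, -0.0962, 0.0673]
tcp_rot: [179.9, -0.1, 167.7]
force: [1.3, 5.2, -5.3]
finger_gap: 0.0236
```

>>> {"op": "apply_moves", "data": {
  "gripper": [0,0,0,0],
  "xyz": [
    [0,-0.03,0.02],
    [0,-0.03,0.02],
    [0,-0.03,0.02],
    [0,-0.03,0.02]
  ],
  "yaw": [0,0,0,0]
}}

```text
clock: 19.18
tool_pos: [0.5254, -0.0963, 0.0673]
tcp_rot: [179.9, -0.0, 167.7]
force: [0.3, 6.0, -3.8]
finger_gap: 0.0236
```

>>> {"op": "apply_moves", "data": {
  "gripper": [0,0,0,0],
  "xyz": [
    [0,-0.03,0.01],
    [0,-0.03,0.01],
    [0,-0.03,0.01],
    [0,-0.03,0.01]
  ],
  "yaw": [0,0,0,0]
}}

```text
clock: 19.52
tool_pos: [0.5254, -0.0965, 0.0673]
tcp_rot: [179.9, -0.0, 167.7]
force: [0.1, 7.5, -4.4]
finger_gap: 0.0233
```

>>> {"op": "apply_moves", "data": {
  "gripper": [0.3,0.35,0.4,0.45,0.45,0.45,0.45,0.45],
  "xyz": [
    [0,0,0],
    [0,0,0],
    [0,0,0],
    [0,0.05,0],
    [0,0.08,0],
    [0,0.08,0],
    [0,0.08,0],
    [0,0.08,0]
  ],
  "yaw": [0,0,0,0,0,0,0,0]
}}

```text
clock: 20.18
tool_pos: [0.5257, -0.0969, 0.0674]
tcp_rot: [-180.0, 0.0, 167.6]
force: [0.7, -0.3, -0.5]
finger_gap: 0.0419
```

```bash
python3 - <<'E'
from h import *
b=grab('side');w=grab('wrist');s=bot.sense();print(s['tool_pos'],s['force'],s['finger_gap'])
A=cv2.resize(w['frame'][130:250,190:320],(520,480),interpolation=2)
B=cv2.resize(b['frame'][150:230,260:330],(420,480),interpolation=2)
cv2.imwrite('pics/w8.png',np.hstack([A[:,:400],B[:,:400]])[:,:,::-1])
E
```

```text
[ 0.52562046 -0.09678649  0.06731091] [-0.20290258  0.42253624  0.41744748] 0.041687499499516605
```

View pics/w8.png

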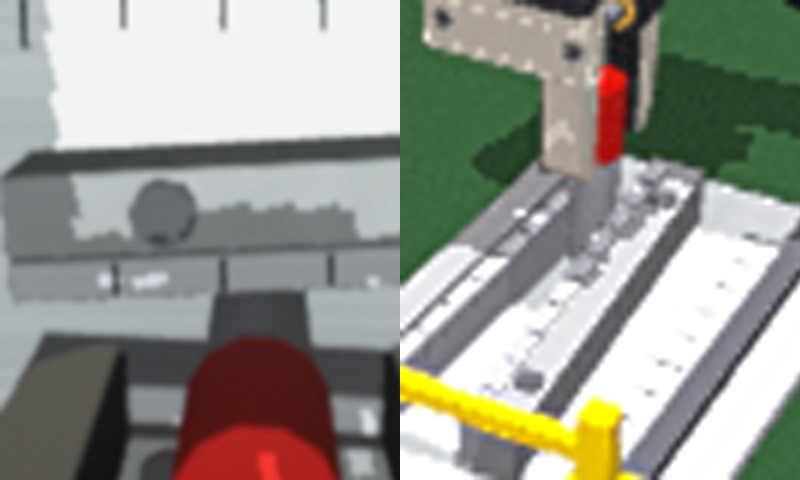

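The pin stands upright and free of the fingers in both views. Next I rise clear and locate the handle numerically.

>>> {"op": "apply_moves", "data": {
  "gripper": [0.45,0.45,0.45,0.45,0.45,0.45],
  "xyz": [
    [0,0,-1],
    [0,0,-3],
    [0,0,-6],
    [0,0,-9],
    [0,0,-10],
    [0,0,-10]
  ],
  "yaw": [0,0,0,0,0,0]
}}

```text
clock: 20.78
tool_pos: [0.5281, -0.0975, 0.172]
tcp_rot: [-180.0, 0.4, 167.7]
force: [-0.1, -0.3, -0.1]
finger_gap: 0.0419
```

```bash
python3 - <<'E'
from h import *
s=bot.sense();print(s['clock'],s['tool_pos'],s['force'])
a=grab('scene');b=grab('side');w=grab('wrist')
lo,hi=(20,130,100),(35,255,255)
for n,d,box in(('a',a,(260,140,315,210)),('b',b,(235,190,320,260)),('w',w,(0,0,512,240))):
    c,st,m=blob(d,lo,hi,box);print(n,c,st)
    ys,xs=np.nonzero(m);print('  top rows',[(int(y),int(xs[ys==y].min()),int(xs[ys==y].max())) for y in range(ys.min(),ys.min()+12,2)])
H=[.4827,.081,.077]
for d in(a,b,w): print('pred handle top',proj(d,H),'base',proj(d,[H[0],H[1],.03]))
p=[.5256,-.0967]
for n,d in(('a',a),('b',b),('w',w)):
    c,st,m=blob(d,(0,120,50),(8,255,255),(200,120,345,240),(172,120,50),(180,255,255))
    print(n,'red',c,st,'pred cap mid',proj(d,[*p,.084]),'top',proj(d,[*p,.102]))
E
```

```text
20.7833 [ 0.52814355 -0.09745018  0.17196311] [-0.10678529 -0.33054329 -0.05273444]
a [289.50310559 169.14906832] [284 159  13  20 161]
  top rows [(159, 288, 292), (161, 288, 293), (163, 288, 293), (165, 287, 292), (167, 285, 292), (169, 284, 296)]
b [283.79265659 225.7300216 ] [254 210  48  33 463]
  top rows [(210, 255, 256), (212, 254, 263), (214, 254, 267), (216, 259, 292), (218, 266, 296), (220, 270, 295)]
w [411.31304857 128.44119368] [ 393   93   52  111 1709]
  top rows [(93, 423, 428), (95, 396, 429), (97, 395, 429), (99, 395, 443), (101, 395, 444), (103, 395, 444)]
pred handle top (np.float64(289.13859552260726), np.float64(159.83947696229595)) base (np.float64(288.5352752953709), np.float64(172.38417376404004))
pred handle top (np.float64(293.47380396685253), np.float64(217.39231874417737)) base (np.float64(292.5771705699928), np.float64(234.14385697502658))
pred handle top (np.float64(437.50503269770047), np.float64(107.59948292786983)) base (np.float64(408.6671991031152), np.float64(109.03547561074228))
a red [231.81318681 171.36263736] [228 165   8  14  91] pred cap mid (np.float64(231.0009657505609), np.float64(171.44443693345494)) top (np.float64(230.66684565247476), np.float64(166.35057081172064))
b red [292.3557047  168.34228188] [288 161  10  16 149] pred cap mid (np.float64(293.0150437992263), np.float64(168.86691771457734)) top (np.float64(293.3117907059964), np.float64(162.66772291165512))
w red [253.42989214 196.16178737] [241 180  26  32 649] pred cap mid (np.float64(254.7073297907197), np.float64(194.9082043654737)) top (np.float64(254.79487556937394), np.float64(200.55171028045004))
```

>>> {"op": "apply_moves", "data": {
  "gripper": [0,0,0,0,0,0,0,0,0,0,0,0,0,0],
  "xyz": [
    [8,20,0],
    [8,20,0],
    [8,20,0],
    [8,20,0],
    [8,20,0],
    [8,20,0],
    [8,20,0],
    [8,20,0],
    [8,20,3],
    [8,20,6],
    [8,20,9],
    [8,20,11.2],
    [8,20,11.2],
    [8,20,11.2]
  ],
  "yaw": [0,0,0,0,0,0,0,0,0,0,0,0,0,0]
}}

```text
clock: 22.1
tool_pos: [0.4889, 0.1139, 0.0538]
tcp_rot: [-179.9, -0.2, 167.5]
force: [0.1, -0.2, 1.2]
finger_gap: 0.0007
```

>>> {"op": "apply_moves", "data": {
  "gripper": [0,0,0,0,0,0],
  "xyz": [
    [0,-0.3,0],
    [0,-0.6,0],
    [0,-0.9,0],
    [0,-1.2,0],
    [0,-1.5,0],
    [0,-1.5,0]
  ],
  "yaw": [0,0,0,0,0,0]
}}

```text
clock: 22.6
tool_pos: [0.4876, 0.1007, 0.0561]
tcp_rot: [180.0, 0.1, 167.6]
force: [-0.7, 0.8, 0.1]
finger_gap: 0.0004
```

```bash
cat > m.py <<'E'
from h import *
s=bot.sense();print(s['clock'],s['tool_pos'],s['force'],s['finger_gap'])
a=grab('scene');b=grab('side')
for n,d,box in(('a',a,(200,140,315,210)),('b',b,(235,150,350,260))):
    c,st,m=blob(d,(20,130,100),(35,255,255),box);print(n,'yel',c,st)
    c,st,m=blob(d,(0,120,50),(8,255,255),(200,120,345,240),(172,120,50),(180,255,255));print(n,'red',c,st)
E
python3 m.py
```

```text
22.6 [0.48760418 0.10071197 0.05614114] [-0.69362163  0.77298021  0.07766536] 0.00037579618083844846
a yel [288.33548387 169.78709677] [283 159  13  20 155]
a red [231.95575221 170.72566372] [227 164  10  15 113]
b yel [293.41242938 233.21468927] [284 217  18  25 177]
b red [203.30434783 181.27826087] [200 174   9  19 115]
```

>>> {"op": "apply_moves", "data": {
  "gripper": [0,0,0,0,0,0,0,0,0,0,0,0,0,0,0,0,0,0,0],
  "xyz": [
    [0,-0.3,0],
    [0,-0.9,0],
    [0,-1.5,0],
    [0,-2.1,0],
    [0,-2.7,0],
    [0,-3.3,0],
    [0,-3.9,0],
    [0,-4.5,0],
    [0,-5.1,0],
    [0,-5.7,0],
    [0,-6.3,0],
    [0,-6.9,0],
    [0,-7.5,0],
    [0,-8.1,0],
    [0,-8.7,0],
    [0,-9.3,0],
    [0,-9.7,0],
    [0,-10,0],
    [0,-10,0]
  ],
  "yaw": [0,0,0,0,0,0,0,0,0,0,0,0,0,0,0,0,0,0,0]
}}

```text
clock: 24.28
tool_pos: [0.4655, 0.0027, 0.0552]
tcp_rot: [-180.0, -0.0, 167.6]
force: [0.3, -0.7, -0.3]
finger_gap: 0.0007
```

```bash
cat >> m.py <<'E'
    c,st,m=blob(d,(20,130,100),(35,255,255),box);ys,xs=np.nonzero(m);print(n,[(int(y),int(xs[ys==y].min()),int(xs[ys==y].max())) for y in np.unique(ys)[::2]])
t=s['tool_pos']
for D in(.015,.02,.025):
    h=np.array([t[0]-.2139*D,t[1]-.9769*D]);print(D,[tuple(np.round(proj(d,[*h,z]),1)) for d in(a,b) for z in(.077,.03)])
E
python3 m.py
```

```text
24.2833 [0.46549217 0.00271244 0.05524728] [ 0.27859877 -0.67637158 -0.25864727] 0.0006628778435825314
a yel [255.40384615 169.03846154] [250 158  13  23 156]
a red [231.94594595 171.12612613] [227 165  10  14 111]
a [(158, 254, 257), (160, 253, 257), (162, 254, 257), (164, 253, 257), (166, 252, 258), (168, 251, 262), (170, 251, 261), (172, 252, 260), (174, 250, 261), (176, 250, 253), (178, 251, 252), (180, 251, 251)]
b yel [311.56944444 208.6875    ] [303 193  17  24 144]
b red [203.28070175 181.34210526] [200 174   9  19 114]
b [(193, 315, 315), (195, 315, 315), (197, 315, 315), (199, 315, 315), (201, 314, 315), (203, 314, 315), (205, 313, 319), (207, 304, 318), (209, 303, 318), (211, 303, 317), (213, 305, 315), (215, 310, 314)]
0.015 [(np.float64(257.6), np.float64(158.5)), (np.float64(257.7), np.float64(171.0)), (np.float64(311.4), np.float64(194.3)), (np.float64(310.1), np.float64(210.4))]
0.02 [(np.float64(255.9), np.float64(158.4)), (np.float64(256.1), np.float64(170.9)), (np.float64(312.3), np.float64(193.2)), (np.float64(310.9), np.float64(209.3))]
0.025 [(np.float64(254.3), np.float64(158.4)), (np.float64(254.5), np.float64(170.9)), (np.float64(313.2), np.float64(192.1)), (np.float64(311.7), np.float64(208.2))]
```

>>> {"op": "apply_moves", "data": {
  "gripper": [0,0,0,0,0,0,0],
  "xyz": [
    [0,-0.5,0],
    [0,-1,0],
    [0,-1.5,0],
    [0,-2,0],
    [0,-2.5,0],
    [0,-3,0],
    [0,-3,0]
  ],
  "yaw": [0,0,0,0,0,0,0]
}}

```text
clock: 24.97
tool_pos: [0.459, -0.027, 0.0553]
tcp_rot: [-180.0, -0.0, 167.6]
force: [-0.1, 0.8, -0.5]
finger_gap: 0.0006
```

>>> {"op": "apply_moves", "data": {
  "gripper": [0,0,0,0],
  "xyz": [
    [0,-0.1,0],
    [0,-0.2,0],
    [0,-0.3,0],
    [0,-0.4,0]
  ],
  "yaw": [0,0,0,0]
}}

```text
clock: 25.3
tool_pos: [0.4584, -0.0297, 0.0554]
tcp_rot: [180.0, 0.0, 167.7]
force: [0.4, 2.0, 0.4]
finger_gap: 0.0006
```

```bash
python3 m.py
```

```text
25.3 [ 0.4584234  -0.02971099  0.05536867] [0.43841527 1.98170761 0.36037345] 0.0006043997203587842
a yel [244.26589595 169.8150289 ] [238 157  15  30 173]
a red [231.86725664 171.02654867] [227 165  10  14 113]
a [(157, 244, 245), (159, 243, 246), (161, 243, 246), (163, 242, 246), (165, 241, 247), (167, 240, 251), (169, 240, 251), (171, 241, 250), (173, 240, 250), (175, 239, 250), (177, 240, 241), (179, 239, 240), (181, 239, 239), (183, 239, 239), (185, 238, 240)]
b yel [316.73880597 201.73880597] [309 190  16  19 134]
b red [203.28448276 181.37068966] [200 174   9  19 116]
b [(190, 320, 320), (192, 320, 320), (194, 320, 320), (196, 319, 320), (198, 318, 324), (200, 310, 323), (202, 309, 323), (204, 309, 321), (206, 311, 320), (208, 317, 319)]
0.015 [(np.float64(246.6), np.float64(158.0)), (np.float64(247.0), np.float64(170.5)), (np.float64(317.0), np.float64(187.1)), (np.float64(315.5), np.float64(203.0))]
0.02 [(np.float64(245.0), np.float64(158.0)), (np.float64(245.4), np.float64(170.5)), (np.float64(317.8), np.float64(186.0)), (np.float64(316.3), np.float64(201.9))]
0.025 [(np.float64(243.3), np.float64(157.9)), (np.float64(243.8), np.float64(170.4)), (np.float64(318.6), np.float64(185.0)), (np.float64(317.1), np.float64(200.9))]
```

>>> {"op": "apply_moves", "data": {
  "gripper": [0,0,0,0],
  "xyz": [
    [0,-0.1,0],
    [0,-0.2,0],
    [0,-0.3,0],
    [0,-0.3,0]
  ],
  "yaw": [0,0,0,0]
}}

```text
clock: 25.73
tool_pos: [0.4578, -0.0329, 0.0554]
tcp_rot: [-180.0, 0.0, 167.6]
force: [0.5, 1.4, -1.2]
finger_gap: 0.0004
```

>>> {"op": "apply_moves", "data": {
  "gripper": [0,0],
  "xyz": [
    [0,-0.1,0],
    [0,-0.1,0]
  ],
  "yaw": [0,0]
}}

```text
clock: 25.9
tool_pos: [0.4575, -0.0339, 0.0553]
tcp_rot: [-180.0, 0.0, 167.6]
force: [0.3, 1.8, 0.6]
finger_gap: 0.0007
```

>>> {"op": "apply_moves", "data": {
  "gripper": [0,0],
  "xyz": [
    [0,-0.07,0],
    [0,-0.07,0]
  ],
  "yaw": [0,0]
}}

```text
clock: 26.07
tool_pos: [0.4574, -0.0345, 0.0554]
tcp_rot: [-180.0, 0.0, 167.6]
force: [-0.1, 1.1, 0.2]
finger_gap: 0.0003
```

>>> {"op": "apply_moves", "data": {
  "gripper": [0,0],
  "xyz": [
    [0,-0.06,0],
    [0,-0.06,0]
  ],
  "yaw": [0,0]
}}

```text
clock: 26.23
tool_pos: [0.4573, -0.0351, 0.0553]
tcp_rot: [-180.0, 0.0, 167.7]
force: [1.0, 1.3, 0.0]
finger_gap: 0.0004
```

>>> {"op": "apply_moves", "data": {
  "gripper": [0,0],
  "xyz": [
    [0,-0.07,0],
    [0,-0.07,0]
  ],
  "yaw": [0,0]
}}

```text
clock: 26.4
tool_pos: [0.4571, -0.0357, 0.0554]
tcp_rot: [180.0, 0.0, 167.6]
force: [-0.3, 1.5, -0.0]
finger_gap: 0.0008
```

>>> {"op": "apply_moves", "data": {
  "gripper": [0,0],
  "xyz": [
    [0,-0.06,0],
    [0,-0.06,0]
  ],
  "yaw": [0,0]
}}

```text
clock: 26.57
tool_pos: [0.457, -0.0362, 0.0554]
tcp_rot: [180.0, 0.0, 167.7]
force: [0.7, 2.9, 0.3]
finger_gap: 0.0004
```

```bash
python3 m.py|grep -v '\[('
```

```text
26.5667 [ 0.45701513 -0.03616004  0.05536147] [0.74000802 2.90165212 0.27299176] 0.00042954684316814527
a yel [241.93333333 170.06111111] [236 157  14  30 180]
a red [231.65137615 171.09174312] [227 165  10  14 109]
b yel [317.62878788 200.46212121] [310 190  16  17 132]
b red [203.25217391 181.44347826] [200 174   9  20 115]
```

>>> {"op": "apply_moves", "data": {
  "gripper": [0,0,0],
  "xyz": [
    [0,-0.04,0],
    [0,-0.04,0],
    [0,-0.04,0]
  ],
  "yaw": [0,0,0]
}}

```text
clock: 26.92
tool_pos: [0.4569, -0.0364, 0.0554]
tcp_rot: [180.0, -0.0, 167.7]
force: [0.3, 4.3, 1.0]
finger_gap: 0.0004
```

>>> {"op": "apply_moves", "data": {
  "gripper": [0,0,0],
  "xyz": [
    [0,-0.03,0],
    [0,-0.03,0],
    [0,-0.03,0]
  ],
  "yaw": [0,0,0]
}}

```text
clock: 27.17
tool_pos: [0.4569, -0.0367, 0.0554]
tcp_rot: [180.0, -0.0, 167.7]
force: [0.5, 5.0, 1.0]
finger_gap: 0.0006
```

The blade is against the pin: 5 N in total, about 1.5 N of it rail friction. I back away and lift clear.

>>> {"op": "apply_moves", "data": {
  "gripper": [0,0,0,0,0,0,0,0,0,0],
  "xyz": [
    [0,0.3,0],
    [0,1,0],
    [0,2,0],
    [0,3,0],
    [0,3,-3],
    [0,3,-6],
    [0,3,-9],
    [0,6,-12],
    [0,8,-14],
    [0,8,-14]
  ],
  "yaw": [0,0,0,0,0,0,0,0,0,0]
}}

```text
clock: 28.0
tool_pos: [0.4773, 0.0446, 0.2011]
tcp_rot: [179.8, 0.5, 167.8]
force: [0.6, 0.7, 0.9]
finger_gap: 0.0006
```

```bash
python3 - <<'E'
from h import *
s=bot.sense();print(s['clock'],s['tool_pos'],s['force'])
a=grab('scene');b=grab('side');w=grab('wrist','wend.png')
X=np.array([-.2139,-.9769])
for n,d,box,rb in(('a',a,(200,140,315,210),(215,155,250,190)),('b',b,(280,150,350,260),(280,150,310,190)),('w',w,(0,0,512,300),(0,0,512,300))):
    yc,st,m=blob(d,(20,130,100),(35,255,255),box);ys,xs=np.nonzero(m)
    rc,rs,rm=blob(d,(0,120,50),(8,255,255),rb,(172,120,50),(180,255,255))
    print(n,'yel',yc,st,'red',rc,rs,'pred cap',proj(d,[.5256,-.0967,.084]),'pred handle top',proj(d,[.5256-.022*X[0]-.08,-.0967-.022*X[1]+.0175,.077]))
    k=np.where(rm)  # axis tilt of cap in image vs. vertical projected
    v=cv2.fitLine(np.argwhere(rm)[:,::-1].astype(np.float32),2,0,.01,.01).ravel()[:2]
    q=np.subtract(proj(d,[.5256,-.0967,.1]),proj(d,[.5256,-.0967,.07]));print('  cap axis',v,'vertical',q/np.linalg.norm(q))
E
```

```text
28.0 [0.47727867 0.04458582 0.20108654] [0.63956368 0.69678236 0.92036114]
a yel [241.93596059 169.38423645] [236 157  14  30 203] red [231.48039216 171.2745098 ] [227 165   9  14 102] pred cap (np.float64(231.0009657505609), np.float64(171.44443693345494)) pred handle top (np.float64(242.06151656896986), np.float64(157.4787361056973))
  cap axis [0.05754445 0.99834293] vertical [-0.06545199 -0.99785572]
b yel [309.75       191.88684211] [283 179  43  28 380] red [292.69285714 168.30714286] [288 161  10  16 140] pred cap (np.float64(293.0150437992263), np.float64(168.86691771457734)) pred handle top (np.float64(320.06575499980477), np.float64(184.3532205057945))
  cap axis [ 0.0659361  -0.99782383] vertical [ 0.04781387 -0.99885626]
w yel [166.61545624 188.49068901] [ 153  164   32   74 1074] red [139.06377551 252.38010204] [126 240  29  25 392] pred cap (np.float64(143.68537655343994), np.float64(255.03864910192146)) pred handle top (np.float64(158.94640978174778), np.float64(183.18238185013504))
  cap axis [ 0.7016085 -0.7125627] vertical [-0.62072458  0.7840287 ]
```

```bash
python3 - <<'E'
from h import *
b=grab('side')
c,st,m=blob(b,(0,120,50),(8,255,255),(280,150,310,190),(172,120,50),(180,255,255));print(c,bot.sense()['joint_vel'].round(2))
print(bot.hand_in())
E
```

```text
[292.69285714 168.30714286] [-0.94  0.27  0.93  0.14  0.08  0.  ]
the job is handed in; nothing more can be done
None
```

I gauged the red pin and handed the job in at about 28 s on the robot's clock, but no verdict was reported, so success is not confirmed.

**What I did:** I took the pin out of the middle hole of the nest and stood it in the wide end of the slot. I slid it along, feeling for the jaws, until it wedged at about x = +54 mm in the gauge frame under a push of about 7.5 N. I then let go and rose clear. Last, I pushed the yellow marker along its rail by its handle until the blade met the pin, and backed off. That push was about 5 N in total, including roughly 1.5 N of rail friction.

**Last checks:**
- **Pin after release:** it stayed within about 0.3 px in the scene and side views before, during and after the marker contact. Its cap axis is within about 1° of vertical in those two views.
- **Marker position:** the handle is within about 1 px of where it should be with the blade on the pin.
- **Robot:** it stands clear of everything.

**What disagreed or is uncertain:**
- **Early tip:** my first attempt at the wedge met it sooner than the images suggested, by more than 10 mm. With only a 4 N grip the pin tipped slightly (finger opening 26 mm instead of 24). I backed off, gripped at 25 N and repeated the push cleanly.
- **Forces:** jaw and blade forces were only inferred from the wrist sensor.
- **Blade contact:** I inferred it from the rising force and the position. I did not view a close-up, because the 12 pictures were used up.
- **Wrist camera:** its final reading was off by about 5 px for the pin and 8 px for the marker, probably because the arm was still settling.

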